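# Catch the falling scanner lid and lower it shut

### The arm

A 7-joint arm with a two-finger parallel gripper is mounted at the origin on the work surface. World frame = base frame: x ahead of the robot, y to its left, z up, the work surface at z = 0. Lengths are in m, angles in degrees, forces in N, time in s.
With the tool pointing down it reaches from about 0.4 to 0.9 m from the base axis. Payload 5.5 kg.
Tool frame: the origin (TCP) lies midway between the tips of the shut fingers; the grasp point (between the pads) lies 19 mm behind it (arm.grip_point_offset is the distance from the TCP to the grasp point, in m); z points along the fingers, y is the direction in which the jaws open and shut (so a half turn about z gives the same grasp; the last joint's range is limited). The gripper opens to 85 mm and grips with 20 to 120 N. Pads are 22 mm wide; open, the fingers measure 114 mm over their backs; the gripper's body (76 mm by 85 mm) begins 54 mm behind the grasp point. The pads swing forward as they close: fully open they stand 13 mm farther back than shut.
Start: joints at [82.174, 28.699, -24.465, 88.831, 12.651, 65.22, -12.049], TCP at [0.253, -0.599, 0.231] pointing down, gripper open.
Joint ranges: [-164.97, 164.97], [-17.58, 116.51], [-87.97, 89.64], [11.32, 138.91], [-80.73, 260.73], [10.89, 115.49], [-147.41, 147.41]. Speed limits (degrees/s): [147.25, 147.25, 180, 180, 180, 180, 180].

### API

Orientations are given as [roll, pitch, yaw] about the fixed x, y, z axes, in that order (R = Rz(yaw) Ry(pitch) Rx(roll)).
In Python, from station import arm gives the robot as it stands.
- The arm moves only by the tool play_rows, never from a script. Its argument "deltas" is a list of rows, each a list of 7 numbers: the finger opening in cm, from 0 to 8.54, then the shift along the world's x, y, z in cm, then the turn, a rotation vector about the world's x, y, z in degrees. A call has 1 to 8 rows; each row is the pose to reach, as a shift and turn from the pose commanded when the call began; what a row does not reach only later rows make up. A row lasts 1/8 s, in which the tool goes at most 62.5 mm and 10.7 degrees, less where a joint would pass 70% of its speed; a pose out of reach is approached as far as the arm can. A call with a gripper value outside its range is refused whole. The fingers move at their own pace and stop on an object; the grip force is fixed at half the most. Time passes only in rows, so rows that repeat a pose let the fingers close. It gives the time, the measured TCP pose, the force and the opening at its end, in the units of the state.
- arm.observe(): the state, without advancing time (a new reading comes with each control period).
- arm.read_camera(name): name is "scene" or "top"; returns the picture (400x640x3 uint8, blue, green, red); there is no depth.
- arm.camera_info(name): a dict with "fx", "fy", "cx", "cy" (pixels), "eye" and "orientation" of the camera in the world. Camera axes: x right, y down, z forward; pixel columns grow to the right and rows downward; lengths in m; the calibration is good to about 2 mm. A picture is of the moment at which its call begins. camera_info takes no time and is no camera call.
- arm.sign_off(): hands the job in, once; it reports no verdict.
Trained networks look in the newest picture that a camera, given by its name, has taken for a name from the list of things; names that differ only in an ending like _2 or _b are one class to them, and where a whole thing is asked for, a point or a joint stands for the part that bears it (a point fixed in the world has none). Each returns a list of dicts, best first, with "conf" (0 to 1); they miss things now and then, are a little off and sometimes report something else, mostly with a low value. They report only what shows in the picture. A call takes as long as a camera call.
- arm.search_frame(thing, camera): "centre" ([x, y, z] in m, in world coordinates, good to about 4 mm: the middle of the surface that is visible of it).
- arm.pinpoint(thing, camera): "centre" ([x, y, z] in m, in world coordinates, good to about 4 mm: a listed point, or the origin of a listed thing).
The state is a dict: "t": time; "q": joint angles; "joint_vel": joint speeds; "joint_efforts": joint torques, N m; "eef_pos": TCP position; "ee_rot": TCP orientation; "wrist_force": force on the tool from outside, world axes, zero at the start; "torque": the same for the moment, N m; "opening": finger opening in m.
Only numpy, scipy, OpenCV 4.12 (cv2) and the standard library are available. Lean on these libraries where they do the work, as an engineer would, in place of code of your own. Each camera call takes 0.05 s, during which the arm holds its last target.

### The job

A circuit board lies ready on the scanner's glass and the lid leans back, wide open. With a fingertip tip the lid forward over its balance point so that it falls, catch it on a finger while it is still well open, and lower it on the finger until it is fully shut, never letting it slap down. Do not grip or force the lid; do not shift or lift the scanner, disturb the board, or move the other things on the bench.

Things in the scene. Friction and masses are not known exactly. Their poses are not given: they have to be found in the camera images.
- scanner: Beige A4 flatbed scanner, loose, 2.6 kg: bed 245 mm (own x) by 350 mm (own y), 60 mm high, glass flush in its top. Origin: centre of its underside. Own x points level from the front side, where the lid's lip is, to the hinge side; own y runs along the hinge; z up. The hinge is roughly on the robot's left.
- lid (a joint): Lid angle in rad: 0 shut, 1.57 upright, 1.78 leaning back on its stop, as at the start; balance point about 1.56. Lid 0.5 kg, 350 mm wide, 12 mm thick plate, 9 mm skirt round its inner face. The hinge is damped and never stays part-way: let go just past balance, the lid takes about 2 to 4 s to fall shut, at about 1.2 rad/s in the end.
- lid_hinge (a point): Middle of the hinge pin, 72 mm above the bench, 129 mm from the scanner's centre along its own x; the pin runs along the scanner's own y. Axes as the scanner's. The lid plate's outer face lies 10 mm from the pin's axis, its inner face 2 mm to the other side.
- lid_lip (a point): Middle of the outer edge of the lid's lifting lip, 278 mm from the hinge: 350 mm above the bench when upright, 76 mm when shut. Lip 150 mm wide (along the hinge), 9 mm thick, 27 mm beyond the lid's plate; shut, it juts 27 mm past the bed's front, open underneath, so a finger can stay under it. Its inner face lies 1 mm inside the pin's axis. Axes: x from lip to hinge, z out of the outer face.
- board: bare circuit board, 105 x 75 x 5 mm, lying loose on the glass; the shut lid clears it. Origin: centre of its underside. Leave alone.
- hard_drive: opened hard disk drive, 147 x 102 x 26 mm. Origin: centre of its underside. Leave alone.
- disk_drive: closed metal disk drive with a slot in one end, 150 x 102 x 25 mm. Origin: centre of its underside. Leave alone.
- screwdriver: screwdriver lying on the bench, about 200 mm long. Leave alone.
- jar: glass jar with a metal lid, 54 mm across, 75 mm high. Origin: centre of its underside. Leave alone.
- motor: square stepper motor standing shaft up, 42 x 42 x 61 mm. Origin: centre of its underside. Leave alone.
- dish: small steel dish, 76 mm across, 24 mm high. Origin: centre of its underside. Leave alone.

How it is judged:
By the outcome, as a careful person would: the job done as asked, in the order asked, and still so for the second after the job is handed in, with the robot touching nothing.
It also fails if it takes over 48 s, if anything falls off the work surface, if the arm or the gripper's body presses on something with over 40 N, if the wrist force passes 120 N, or if a joint passes its speed limit or range.

## Working session

There is one attempt and no reset: what is moved stays moved. The work goes in short steps, Python scripts to look and compute and a tool call to move; the robot and the scene stay as the last step left them, time stands still between calls to the robot, and variables do not carry over. Pictures are saved under pics/ and viewed, and the job is handed in when it is done.

Besides the shell and the picture viewer there is one more tool, called after "Request:" as name(argument=value, ...) on one line, values as JSON. play_rows: Moves the arm, as the interface text tells. Its arguments: {"type":"object","properties":{"deltas":{"type":"array","items":{"type":"array","items":{"type":"number"}}}},"required":["deltas"]}

```bash
mkdir -p pics; ls; python3 - <<'E'
from station import arm
import cv2
for c in("scene","top"):
    cv2.imwrite(f"pics/a_{c}.png",arm.read_camera(c)); i=arm.camera_info(c);print(c,i)
    for t in("lid_hinge","lid_lip","scanner","board"):
        print(t,[(x["conf"],x["centre"]) for x in arm.pinpoint(t,c)[:2]])
print(arm.observe())
E
```

```text
pics
scene {'fx': 496.0986167387749, 'fy': 496.0986167387749, 'cx': 324.5494387520714, 'cy': 195.683569001185, 'eye': array([ 1.18559914, -0.20031314,  1.04337634]), 'orientation': array([-144.30874155,   -0.3864086 ,   72.41394947])}
lid_hinge [(0.89, [0.4972, 0.069, 0.0703])]
lid_lip [(0.83, [0.494, 0.1286, 0.344]), (0.18, [0.4966, 0.0708, 0.072])]
scanner [(0.94, [0.4963, -0.0609, 0.0037])]
board [(0.85, [0.4757, -0.0907, 0.0634]), (0.51, [0.3531, -0.3831, 0.002])]
top {'fx': 485.1318642136648, 'fy': 485.1318642136648, 'cx': 323.37766563077787, 'cy': 202.10484102251732, 'eye': array([0.34100753, 0.04081311, 1.39464978]), 'orientation': array([-171.11956778,   -0.91239439,  -90.44515346])}
lid_hinge [(0.79, [0.4933, 0.0687, 0.0719]), (0.63, [0.3296, -0.2509, -0.0011])]
lid_lip [(0.83, [0.4965, 0.1302, 0.3416])]
scanner [(0.58, [0.5004, -0.0549, 0.0005])]
board [(0.67, [0.4772, -0.0909, 0.0544])]
{'t': 0.5, 'q': array([ 82.1733839 ,  28.70055052, -24.46495607,  88.83490827,
        12.65262969,  65.21917824, -12.04900775]), 'joint_vel': array([-0.12800191, -0.00682158, -0.01352481, -0.17425794,  0.02672875,
       -0.12270474,  0.07813754]), 'joint_efforts': array([ 3.47538371e-03, -5.68843532e+01, -5.80311388e+00, -2.81051534e+01,
        1.27561600e-02,  3.31091265e-03, -3.52832592e-05]), 'eef_pos': array([ 0.2530147 , -0.59870126,  0.23127145]), 'ee_rot': array([-1.79997311e+02, -3.72413880e-04,  2.29099478e+01]), 'wrist_force': array([-0.5198615 , -0.19110021, -0.642784  ]), 'torque': array([ 0.01078484, -0.00946793,  0.00341308]), 'opening': 0.08550636309038218}
```

View pics/a_scene.png

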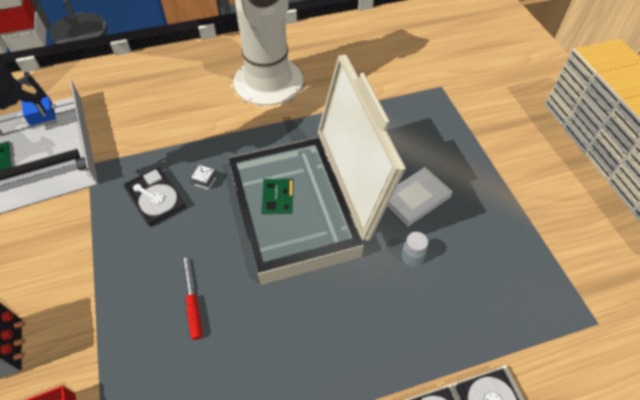

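View pics/a_top.png

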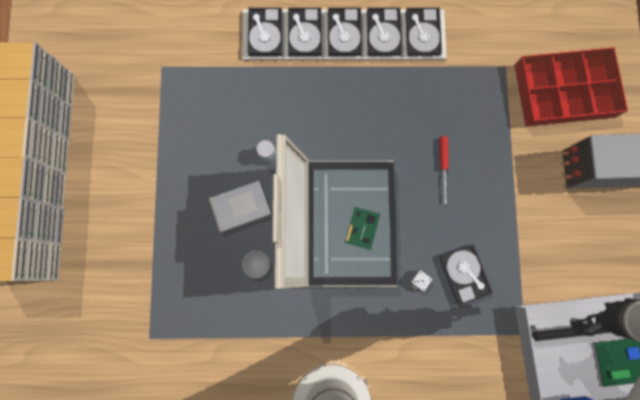

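The lid leans back toward +y. The hinge is at about (0.496, 0.070) and the lip at about (0.496, 0.129, 0.343), with scanner yaw near 90°. In the scene picture the lid's top edge runs from (345,60) to (400,170).

I'll straddle the lip with the open jaws: the rear finger pushes, and the lid then falls onto the front finger. First I'll rehearse the tilted end pose in free space.

Request:
play_rows(deltas=[[8.5,3,2.5,1,0,0,-3],[8.5,6,5,2,0,0,-6],[8.5,9,7.5,3,0,0,-9],[8.5,12,10,4,0,0,-12],[8.5,15,12.5,5,0,0,-15],[8.5,18,15,6,0,0,-18],[8.5,21,17.5,7,0,0,-21],[8.5,24.5,20,7,0,0,-22.9]])

```text
t: 1.5
eef_pos: [0.4991, -0.3985, 0.3026]
ee_rot: [179.9, -0.1, -0.1]
wrist_force: [0.5, -0.6, 0.3]
opening: 0.0851
```

```bash
python3 - <<'E'
from station import arm
import cv2
for c in("scene","top"):
    arm.read_camera(c)
    for t in("lid_hinge","lid_lip","scanner","motor","jar","screwdriver"):
        print(c,t,[(x["conf"],x["centre"]) for x in arm.pinpoint(t,c)[:1]])
o=arm.observe();print(o)
E
```

```text
scene lid_hinge [(0.76, [0.4942, 0.072, 0.0709])]
scene lid_lip [(0.92, [0.498, 0.1292, 0.3456])]
scene scanner [(0.8, [0.4978, -0.0621, 0.0013])]
scene motor [(0.59, [0.3337, -0.2492, -0.0019])]
scene jar [(0.75, [0.6991, 0.1761, -0.001])]
scene screwdriver [(0.97, [0.6539, -0.3354, 0.0022])]
top lid_hinge [(0.73, [0.4924, 0.0714, 0.0729])]
top lid_lip [(0.75, [0.4941, 0.1273, 0.3423])]
top scanner [(0.65, [0.4982, -0.0558, 0.0004])]
top motor [(0.76, [0.3306, -0.2512, -0.0001])]
top jar [(0.66, [0.7057, 0.1789, 0.0038])]
top screwdriver [(0.64, [0.549, 0.252, -0.0027])]
{'t': 2.2, 'q': array([ 55.16423163,  24.43796178, -26.04672524,  85.9552928 ,
        11.00486569,  72.14882491, -62.26537618]), 'joint_vel': array([-0.3515677 , -0.0379641 , -0.02089807,  0.07680681,  0.09940713,
       -0.04599758, -0.01452186]), 'joint_efforts': array([ 1.01819728e-01, -5.38664961e+01, -5.25823966e+00, -2.96666265e+01,
        2.19012320e-02,  3.60259546e-03,  1.30888679e-03]), 'eef_pos': array([ 0.49768546, -0.39907681,  0.30131704]), 'ee_rot': array([ 1.79997960e+02,  1.27970986e-03, -3.10824954e-02]), 'wrist_force': array([-0.65788121,  0.08001416,  0.23660008]), 'torque': array([ 0.06056363, -0.03108132,  0.00490011]), 'opening': 0.08524315540704176}
```

Request:
play_rows(deltas=[[8.5,0,0,-1,8,0,0],[8.5,0,0.5,-2.5,16,0,0],[8.5,0,1,-4,24,0,0],[8.5,0,1.5,-6,32,0,0],[8.5,0,2,-8,40,0,0],[8.5,0,3,-10,48,0,0],[8.5,0,4,-12,56,0,0],[8.5,0,5,-14,60,0,0]])

```text
t: 3.2
eef_pos: [0.4969, -0.3495, 0.1585]
ee_rot: [-119.8, 0.1, -0.1]
wrist_force: [0.1, -0.4, 0.1]
opening: 0.085
```

```bash
python3 - <<'E'
from station import arm
import cv2
cv2.imwrite("pics/b.png",arm.read_camera("scene"))
o=arm.observe();print(o["q"],o["eef_pos"],o["ee_rot"])
E
```

```text
[ 66.42358664  63.82357416 -30.77410421  63.7267357  -14.8859804
 100.77088914 -47.09210325] [ 0.49536588 -0.34726493  0.1540559 ] [-1.19407243e+02  4.19631242e-01 -7.03105571e-02]
```

View pics/b.png

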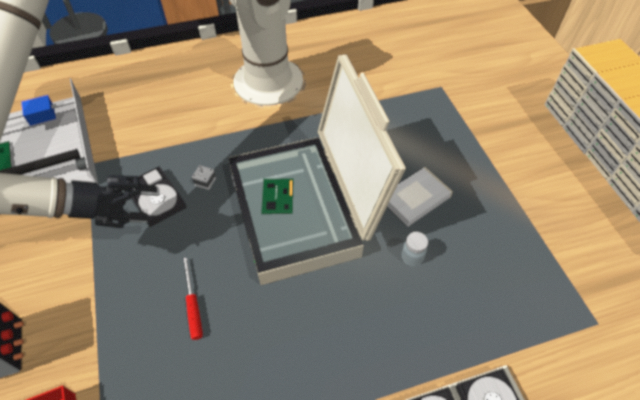

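The tilted pose is reachable: the gripper sits at about (125,200) px, clear of everything, and joint 6 reads 101°. Now going up and over the lip.

Request:
play_rows(deltas=[[8.5,0,0,5,-8,0,0],[8.5,0,2,10,-16,0,0],[8.5,0,5,15,-24,0,0],[8.5,0,9,20,-32,0,0],[8.5,0,13,25,-40,0,0],[8.5,0,18,28,-48,0,0],[8.5,0,23,30,-56,0,0],[8.5,0,28,30,-60,0,0]])

```text
t: 4.25
eef_pos: [0.4985, -0.0646, 0.4655]
ee_rot: [179.6, -0.5, 0.2]
wrist_force: [0.3, -0.4, -0.6]
opening: 0.0847
```

Request:
play_rows(deltas=[[8.5,0,4,0,0,0,0],[8.5,0,8,0,0,0,0],[8.5,0,12,0,0,0,0],[8.5,0,15,0,0,0,0],[8.5,0,17.5,0,0,0,0],[8.5,0,18.5,0,0,0,0],[8.5,0,18.5,0,0,0,0]])

```text
t: 5.12
eef_pos: [0.4979, 0.1166, 0.4617]
ee_rot: [180.0, -0.1, 0.1]
wrist_force: [0.1, 0.0, -0.2]
opening: 0.0852
```

```bash
python3 - <<'E'
from station import arm
import cv2
cv2.imwrite("pics/c.png",arm.read_camera("scene"))
o=arm.observe();print(o["t"],o["q"],o["eef_pos"],o["ee_rot"],o["wrist_force"])
E
```

```text
5.175 [  27.67770205    8.15684917  -49.29651635   87.73751245    6.24558622
   86.9245743  -111.67994721] [0.49809607 0.11557853 0.4615435 ] [ 1.79948246e+02 -3.73891556e-02 -1.46860197e-02] [ 0.20622453 -0.11678301 -0.0230849 ]
```

View pics/c.png

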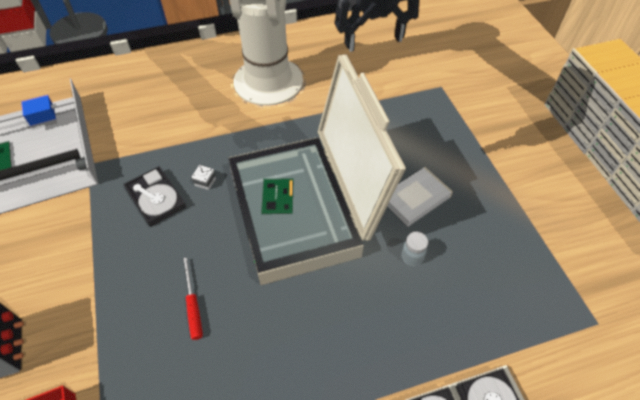

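The jaws, at about (350,40) and (400,33), are above the lip at (362–388, 75–125), one on either side of it. Descending.

Request:
play_rows(deltas=[[8.5,0,0,-2.5,0,0,0],[8.5,0,0,-5.5,0,0,0],[8.5,0,0,-8.5,0,0,0],[8.5,0,0,-11,0,0,0],[8.5,0,0,-13,0,0,0],[8.5,0,0,-14.6,0,0,0],[8.5,0,0,-14.6,0,0,0]])

```text
t: 6.05
eef_pos: [0.4976, 0.1151, 0.3143]
ee_rot: [180.0, 0.1, -0.1]
wrist_force: [-1.3, -0.2, -0.2]
opening: 0.0849
```

```bash
python3 - <<'E'
from station import arm
import cv2
for c in("scene","top"): cv2.imwrite(f"pics/d_{c}.png",arm.read_camera(c)[:300,150:500])
o=arm.observe();print(o["t"],o["q"],o["eef_pos"],o["ee_rot"],o["wrist_force"])
E
```

```text
6.15 [  26.12060816   12.91137252  -48.73852916  101.8922828    10.32042345
   69.77462957 -115.50826854] [0.49846552 0.11604938 0.31587267] [-1.79992536e+02 -4.06861990e-02 -2.35256373e-02] [0.2781262  0.22435131 0.13001534]
```

View pics/d_scene.png

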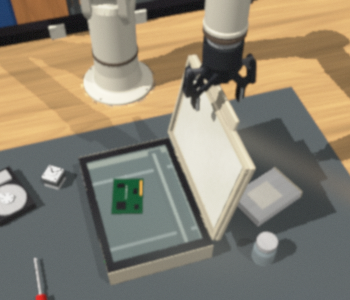

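View pics/d_top.png

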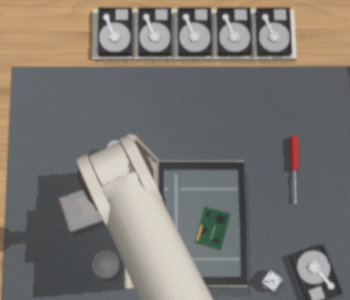

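The jaws straddle the lip without touching it, with fingers at crop (188,90) and (238,90). Starting the slow push.

Request:
play_rows(deltas=[[8.5,0,-0.8,0,0,0,0],[8.5,0,-1.6,0,0,0,0],[8.5,0,-2.4,0,0,0,0],[8.5,0,-3.2,0,0,0,0],[8.5,0,-4.0,0,0,0,0],[8.5,0,-4.8,0,0,0,0],[8.5,0,-5.6,0,0,0,0],[8.5,0,-6.4,0,0,0,0]])

```text
t: 7.15
eef_pos: [0.498, 0.0517, 0.3153]
ee_rot: [180.0, 0.0, 0.0]
wrist_force: [-0.2, -0.3, 0.4]
opening: 0.0847
```

Request:
play_rows(deltas=[[8.5,0,-0.7,0,0,0,0],[8.5,0,-1.4,0,0,0,0],[8.5,0,-2.0,0,0,0,0],[8.5,0,-2.6,0,0,0,0]])

```text
t: 7.65
eef_pos: [0.498, 0.0259, 0.3153]
ee_rot: [180.0, 0.0, 0.0]
wrist_force: [-0.5, 0.5, -0.4]
opening: 0.0847
```

```bash
python3 - <<'E'
from station import arm
import cv2
for c in("scene",): cv2.imwrite(f"pics/e_{c}.png",arm.read_camera(c)[:300,150:500])
print(arm.pinpoint("lid_lip","scene")[:2])
o=arm.observe();print(o["t"],o["q"],o["eef_pos"],o["ee_rot"],o["wrist_force"])
E
```

```text
[{'centre': [0.4937, 0.0599, 0.3536], 'conf': 0.61}, {'centre': [0.494, 0.068, 0.0683], 'conf': 0.52}]
7.75 [  34.86729332   10.64391876  -45.94163605  103.6060008     8.19548185
   69.15886194 -103.5768955 ] [0.4980329  0.02522185 0.31520435] [ 1.79969578e+02  8.78144848e-03 -6.44383434e-02] [ 0.25787196  0.21239896 -0.2393562 ]
```

View pics/e_scene.png

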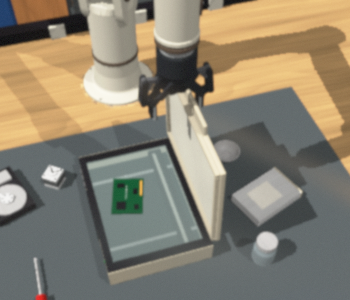

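The lid is about upright: the lip is at y ≈ 0.060, so θ ≈ 1.53. I'll give it a slight further nudge, then let it fall.

Request:
play_rows(deltas=[[8.5,0,-0.4,0,0,0,0],[8.5,0,-0.8,0,0,0,0],[8.5,0,-0.8,0,0,0,0],[8.5,0,-0.8,0,0,0,0]])

```text
t: 8.25
eef_pos: [0.498, 0.0183, 0.3153]
ee_rot: [-180.0, -0.0, 0.0]
wrist_force: [-1.0, 0.3, 0.4]
opening: 0.0852
```

```bash
python3 - <<'E'
from station import arm
import cv2
for c in("scene",): cv2.imwrite(f"pics/f_{c}.png",arm.read_camera(c)[:300,150:500])
print(arm.pinpoint("lid_lip","scene")[:2])
o=arm.observe();print(o["t"],o["eef_pos"],o["wrist_force"])
E
```

```text
[{'centre': [0.4978, 0.0485, 0.3494], 'conf': 0.67}]
8.35 [0.4980315  0.01845277 0.31533091] [-0.2668632   0.13309425 -0.93941918]
```

View pics/f_scene.png

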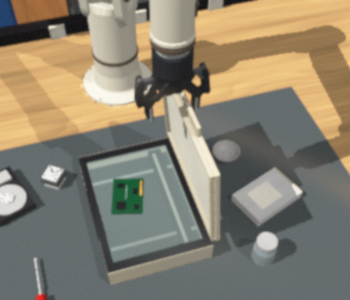

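Request:
play_rows(deltas=[[8.5,0,0,0,0,0,0],[8.5,0,0,0,0,0,0],[8.5,0,0,0,0,0,0]])

```text
t: 8.72
eef_pos: [0.498, 0.0183, 0.3153]
ee_rot: [180.0, -0.0, 0.0]
wrist_force: [0.2, 0.5, 0.3]
opening: 0.0853
```

```bash
python3 - <<'E'
from station import arm
import cv2
for c in("scene",): cv2.imwrite(f"pics/g_{c}.png",arm.read_camera(c)[:300,150:500])
print(arm.pinpoint("lid_lip","scene")[:2])
o=arm.observe();print(o["t"],o["eef_pos"],o["wrist_force"])
E
```

```text
[{'centre': [0.4934, 0.0381, 0.3484], 'conf': 0.92}]
8.825 [0.49803494 0.01827929 0.31530831] [-0.33806598  0.34495208  0.02750302]
```

View pics/g_scene.png

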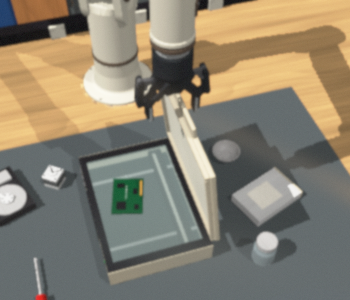

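It is falling freely; the lip is now at y ≈ 0.038. I'll lower the front finger a little so it has good overlap when it catches.

Request:
play_rows(deltas=[[8.5,0,0,-0.4,0,0,0],[8.5,0,0,-0.8,0,0,0],[8.5,0,0,-1.2,0,0,0],[8.5,0,0,-1.4,0,0,0]])

```text
t: 9.32
eef_pos: [0.4978, 0.0183, 0.3009]
ee_rot: [-180.0, 0.0, 0.0]
wrist_force: [-0.4, -0.3, 0.8]
opening: 0.085
```

```bash
python3 - <<'E'
from station import arm
import cv2
for c in("scene",): cv2.imwrite(f"pics/h_{c}.png",arm.read_camera(c)[:300,150:500])
print(arm.pinpoint("lid_lip","scene")[:2])
o=arm.observe();print(o["t"],o["eef_pos"],o["wrist_force"])
E
```

```text
[{'centre': [0.4953, 0.0138, 0.3459], 'conf': 0.75}, {'centre': [0.3806, 0.2096, 0.0002], 'conf': 0.23}]
9.425 [0.49786626 0.01828641 0.30097597] [-0.79902386 -0.73344817 -0.3299425 ]
```

View pics/h_scene.png

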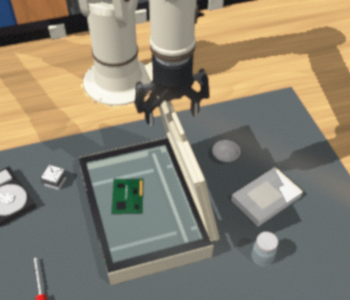

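Request:
play_rows(deltas=[[8.5,0,0,0,0,0,0],[8.5,0,0,0,0,0,0],[8.5,0,0,0,0,0,0],[8.5,0,0,0,0,0,0]])

```text
t: 9.93
eef_pos: [0.4981, 0.0181, 0.3013]
ee_rot: [180.0, -0.0, -0.0]
wrist_force: [1.4, -1.0, -1.4]
opening: 0.085
```

```bash
python3 - <<'E'
from station import arm
import cv2
for c in("scene",): cv2.imwrite(f"pics/i_{c}.png",arm.read_camera(c)[:300,150:500])
print(arm.pinpoint("lid_lip","scene")[:2])
o=arm.observe();print(o["t"],o["eef_pos"],o["wrist_force"])
E
```

```text
[{'centre': [0.4941, -0.0233, 0.3363], 'conf': 0.57}, {'centre': [0.702, 0.1799, -0.0002], 'conf': 0.29}]
10.025 [0.49806561 0.01805767 0.30130166] [ 0.45753362 -1.18015376 -0.29141154]
```

View pics/i_scene.png

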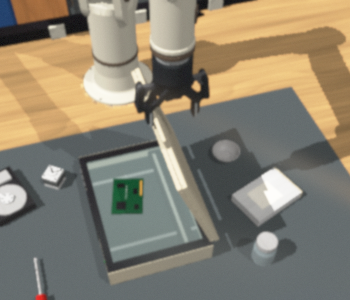

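The lid is caught at θ ≈ 1.23: the lip is at y ≈ -0.023, and the finger reads a steady Fy of about -1 N. Next I'll work out the lowering arc.

```bash
cat > plan.py <<'E'
import numpy as np
def tcp(th,phi,s):
    P=np.array([.070,.072])+.278*np.array([-np.cos(th),np.sin(th)])+.001*np.array([-np.sin(th),-np.cos(th)])
    a=np.array([np.sin(phi),-np.cos(phi)]); n=np.array([np.cos(phi),np.sin(phi)])
    return P+s*a+.013*a+.0425*n
E
python3 - <<'E'
from plan import *
N=48; th0=1.23; base=tcp(th0,0,.0197); print(base); prev=np.r_[base,0]
for c in range(6):
    print("call",c+1)
    for k in range(1,9):
        u=(c*8+k)/N
        th=th0*(1-u); phi=np.radians(60*u); s=.0197-.0067*u
        p=np.r_[tcp(th,phi,s)*100,60*u]
        if k==1: b=np.r_[prev[:2]*(100 if c==0 else 1),prev[2]] 
        print(round(th,2),np.round(p-b,2)); 
    prev=p
print(prev)
E
```

```text
[0.01863942 0.30097765]
call 1
1.2 [-0.6  -0.14  1.25]
1.18 [-1.19 -0.3   2.5 ]
1.15 [-1.78 -0.47  3.75]
1.13 [-2.36 -0.66  5.  ]
1.1 [-2.94 -0.86  6.25]
1.08 [-3.52 -1.08  7.5 ]
1.05 [-4.09 -1.31  8.75]
1.03 [-4.65 -1.56 10.  ]
call 2
1.0 [-0.55 -0.26  1.25]
0.97 [-1.1  -0.54  2.5 ]
0.95 [-1.64 -0.83  3.75]
0.92 [-2.18 -1.13  5.  ]
0.9 [-2.7  -1.45  6.25]
0.87 [-3.22 -1.78  7.5 ]
0.85 [-3.72 -2.13  8.75]
0.82 [-4.22 -2.49 10.  ]
call 3
0.79 [-0.49 -0.37  1.25]
0.77 [-0.97 -0.76  2.5 ]
0.74 [-1.44 -1.15  3.75]
0.72 [-1.89 -1.56  5.  ]
0.69 [-2.34 -1.98  6.25]
0.67 [-2.78 -2.41  7.5 ]
0.64 [-3.2  -2.85  8.75]
0.61 [-3.61 -3.31 10.  ]
call 4
0.59 [-0.4  -0.46  1.25]
0.56 [-0.79 -0.94  2.5 ]
0.54 [-1.17 -1.42  3.75]
0.51 [-1.53 -1.92  5.  ]
0.49 [-1.88 -2.42  6.25]
0.46 [-2.22 -2.93  7.5 ]
0.44 [-2.54 -3.45  8.75]
0.41 [-2.85 -3.98 10.  ]
call 5
0.38 [-0.3  -0.54  1.25]
0.36 [-0.58 -1.08  2.5 ]
0.33 [-0.85 -1.63  3.75]
0.31 [-1.1  -2.19  5.  ]
0.28 [-1.34 -2.76  6.25]
0.26 [-1.56 -3.33  7.5 ]
0.23 [-1.77 -3.9   8.75]
0.2 [-1.96 -4.48 10.  ]
call 6
0.18 [-0.18 -0.59  1.25]
0.15 [-0.34 -1.18  2.5 ]
0.13 [-0.49 -1.77  3.75]
0.1 [-0.62 -2.37  5.  ]
0.08 [-0.74 -2.97  6.25]
0.05 [-0.84 -3.58  7.5 ]
0.03 [-0.92 -4.18  8.75]
0.0 [-0.99 -4.79 10.  ]
[-16.42333395   9.48060797  60.        ]
```

Request:
play_rows(deltas=[[8.5,0,-0.6,-0.15,1.2,0,0],[8.5,0,-1.2,-0.3,2.5,0,0],[8.5,0,-1.8,-0.45,3.8,0,0],[8.5,0,-2.35,-0.65,5,0,0],[8.5,0,-2.95,-0.85,6.2,0,0],[8.5,0,-3.5,-1.1,7.5,0,0],[8.5,0,-4.1,-1.3,8.8,0,0],[8.5,0,-4.65,-1.55,10,0,0]])

```text
t: 11.02
eef_pos: [0.498, -0.0287, 0.2856]
ee_rot: [-169.9, -0.0, -0.0]
wrist_force: [-0.8, -0.5, -1.3]
opening: 0.0852
```

```bash
cat > look.py <<'E'
import sys
from station import arm
import cv2
cv2.imwrite(f"pics/{sys.argv[1]}.png",arm.read_camera("scene")[:300,150:500])
print([(x["conf"],x["centre"]) for x in arm.pinpoint("lid_lip","scene")[:2]])
o=arm.observe();print(o["t"],o["q"],o["eef_pos"],o["ee_rot"],o["wrist_force"])
E
python3 look.py j
```

```text
[(0.87, [0.4956, -0.0734, 0.3142])]
11.125 [ 45.57237304  13.41331139 -43.86064401 105.41699526  -0.85620915
  65.28011581 -87.30903013] [ 0.49792731 -0.02988647  0.28518869] [-1.69962628e+02  3.89473135e-02 -1.33101947e-01] [ 0.24515114 -1.64551713  0.40414117]
```

View pics/j.png

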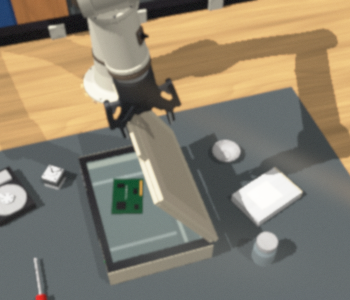

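The lid is following the finger (predicted lip y -0.0745, seen -0.073). Continuing.

Request:
play_rows(deltas=[[8.5,0,-0.55,-0.25,1.2,0,0],[8.5,0,-1.1,-0.55,2.5,0,0],[8.5,0,-1.65,-0.85,3.8,0,0],[8.5,0,-2.2,-1.15,5,0,0],[8.5,0,-2.7,-1.45,6.2,0,0],[8.5,0,-3.2,-1.8,7.5,0,0],[8.5,0,-3.7,-2.15,8.8,0,0],[8.5,0,-4.2,-2.5,10,0,0]])

```text
t: 12.12
eef_pos: [0.4979, -0.0706, 0.2605]
ee_rot: [-159.9, 0.0, 0.0]
wrist_force: [-0.3, -0.3, -1.2]
opening: 0.085
```

Request:
play_rows(deltas=[[8.5,0,-0.5,-0.35,1.2,0,0],[8.5,0,-0.95,-0.75,2.5,0,0],[8.5,0,-1.45,-1.15,3.8,0,0],[8.5,0,-1.9,-1.55,5,0,0],[8.5,0,-2.35,-2.0,6.2,0,0],[8.5,0,-2.8,-2.4,7.5,0,0],[8.5,0,-3.2,-2.85,8.8,0,0],[8.5,0,-3.6,-3.3,10,0,0]])

```text
t: 13.12
eef_pos: [0.4981, -0.1066, 0.2275]
ee_rot: [-149.9, -0.0, -0.0]
wrist_force: [-0.5, -0.6, -0.9]
opening: 0.0853
```

```bash
python3 look.py k
```

```text
[(0.6, [0.4926, -0.1595, 0.2383]), (0.37, [0.5498, 0.2558, -0.0007])]
13.225 [ 59.47675594  28.19341923 -41.81789955 102.36393479 -10.69967784
  66.81531269 -65.46581899] [ 0.49781275 -0.10751334  0.22678632] [-1.49936724e+02  4.81627103e-02 -1.12591105e-01] [ 0.1514483  -2.14928313 -1.10772886]
```

View pics/k.png

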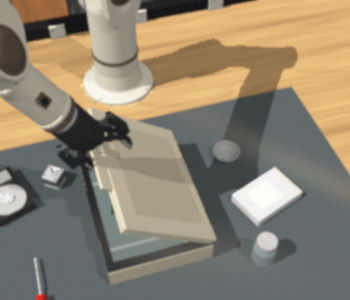

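Tracking as planned, at θ ≈ 0.62. The lip is on the front finger near crop (95,165).

Request:
play_rows(deltas=[[8.5,0,-0.4,-0.45,1.2,0,0],[8.5,0,-0.8,-0.95,2.5,0,0],[8.5,0,-1.15,-1.4,3.8,0,0],[8.5,0,-1.55,-1.9,5,0,0],[8.5,0,-1.9,-2.4,6.2,0,0],[8.5,0,-2.2,-2.95,7.5,0,0],[8.5,0,-2.55,-3.45,8.8,0,0],[8.5,0,-2.85,-4.0,10,0,0]])

```text
t: 14.22
eef_pos: [0.498, -0.135, 0.1874]
ee_rot: [-139.9, -0.0, -0.0]
wrist_force: [-0.2, -0.4, -1.2]
opening: 0.0852
```

Request:
play_rows(deltas=[[8.5,0,-0.3,-0.55,1.2,0,0],[8.5,0,-0.6,-1.1,2.5,0,0],[8.5,0,-0.85,-1.65,3.8,0,0],[8.5,0,-1.1,-2.2,5,0,0],[8.5,0,-1.35,-2.75,6.2,0,0],[8.5,0,-1.55,-3.35,7.5,0,0],[8.5,0,-1.75,-3.9,8.8,0,0],[8.5,0,-1.95,-4.5,10,0,0]])

```text
t: 15.22
eef_pos: [0.4981, -0.1544, 0.1424]
ee_rot: [-129.9, -0.0, 0.0]
wrist_force: [-0.5, 0.6, -2.0]
opening: 0.0852
```

```bash
python3 look.py l
```

```text
[(0.68, [0.4969, -0.2093, 0.1313])]
15.325 [ 65.63463427  49.45329968 -39.69379356  94.29620982 -13.45974369
  72.63230061 -53.11494568] [ 0.49764623 -0.15490473  0.14143648] [-1.29926527e+02  6.59122340e-02 -7.70180697e-02] [-0.304317   -0.87090385 -1.8471147 ]
```

View pics/l.png

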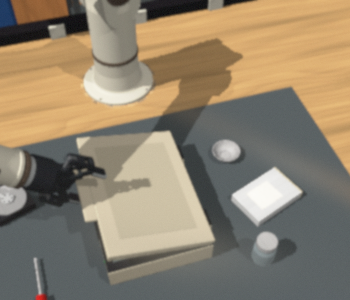

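θ ≈ 0.2. The last stretch goes at half speed.

Request:
play_rows(deltas=[[8.5,0,-0.1,-0.3,0.6,0,0],[8.5,0,-0.2,-0.6,1.2,0,0],[8.5,0,-0.25,-0.9,1.9,0,0],[8.5,0,-0.35,-1.2,2.5,0,0],[8.5,0,-0.4,-1.5,3.1,0,0],[8.5,0,-0.5,-1.8,3.8,0,0],[8.5,0,-0.55,-2.1,4.4,0,0],[8.5,0,-0.6,-2.4,5,0,0]])

```text
t: 16.32
eef_pos: [0.4981, -0.1603, 0.1186]
ee_rot: [-125.0, -0.0, 0.0]
wrist_force: [-1.2, -1.8, -2.1]
opening: 0.085
```

Request:
play_rows(deltas=[[8.5,0,-0.05,-0.3,0.6,0,0],[8.5,0,-0.1,-0.6,1.2,0,0],[8.5,0,-0.2,-0.9,1.9,0,0],[8.5,0,-0.2,-1.2,2.5,0,0],[8.5,0,-0.25,-1.5,3.1,0,0],[8.5,0,-0.3,-1.8,3.8,0,0]])

```text
t: 17.08
eef_pos: [0.4982, -0.1631, 0.1007]
ee_rot: [-121.2, -0.0, 0.0]
wrist_force: [-0.5, -0.6, -0.7]
opening: 0.0849
```

```bash
python3 look.py m
```

```text
[(0.81, [0.4937, -0.2115, 0.0843])]
17.175 [ 66.6606244   59.17978853 -38.7964944   89.53046676 -14.2073146
  76.25808114 -49.30045896] [ 0.49808074 -0.16330441  0.10016731] [-1.21152571e+02  9.39380043e-03 -3.70711049e-02] [-0.70107063 -1.35798392 -1.67477654]
```

View pics/m.png

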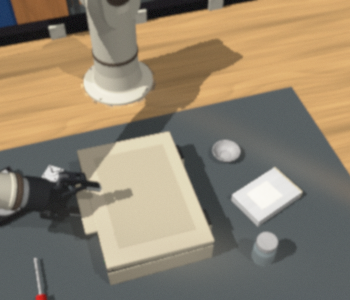

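Request:
play_rows(deltas=[[8.5,0,-0.05,-0.1,0,0,0],[8.5,0,-0.1,-0.25,0,0,0],[8.5,0,-0.15,-0.35,0,0,0],[8.5,0,-0.2,-0.5,0,0,0],[8.5,0,-0.25,-0.6,0,0,0],[8.5,0,-0.3,-0.7,0,0,0],[8.5,0,-0.35,-0.8,0,0,0],[8.5,0,-0.4,-0.9,0,0,0]])

```text
t: 18.18
eef_pos: [0.4981, -0.1673, 0.0919]
ee_rot: [-121.2, -0.0, 0.0]
wrist_force: [0.4, 0.4, 0.3]
opening: 0.0851
```

```bash
python3 look.py n; python3 - <<'E'
from station import arm
print([arm.observe()["wrist_force"].round(1) for _ in range(3)])
E
```

```text
[(0.85, [0.4947, -0.2115, 0.078])]
18.275 [ 66.57258493  59.99726915 -38.43026474  88.96919902 -13.7966368
  76.20570859 -48.92589862] [ 0.49799246 -0.16727494  0.09173598] [-1.21195663e+02 -2.40725277e-03 -2.47996917e-03] [0.36888822 0.36472057 0.27912366]
[array([0.4, 0.4, 0.3]), array([0.4, 0.4, 0.3]), array([0.4, 0.4, 0.3])]
```

View pics/n.png

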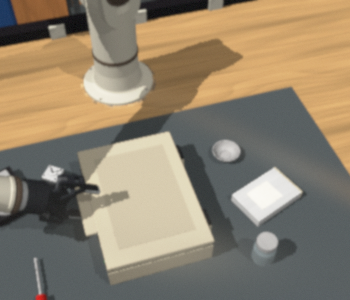

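The force has gone to about zero and the lip is at the shut height (z ≈ 0.078). I'll ease off a few mm more, then back out.

Request:
play_rows(deltas=[[8.5,0,-0.05,-0.1,0,0,0],[8.5,0,-0.1,-0.2,0,0,0],[8.5,0,-0.15,-0.3,0,0,0],[8.5,0,-0.2,-0.4,0,0,0],[8.5,0,-0.3,-0.5,0,0,0],[8.5,0,-0.6,-0.6,0,0,0],[8.5,0,-1.0,-0.6,0,0,0],[8.5,0,-1.4,-0.6,0,0,0]])

```text
t: 19.27
eef_pos: [0.498, -0.1817, 0.0858]
ee_rot: [-121.2, -0.0, -0.0]
wrist_force: [-0.1, 0.7, 0.6]
opening: 0.0851
```

```bash
python3 look.py o
```

```text
[(0.82, [0.4925, -0.2104, 0.0758])]
19.375 [ 66.73537301  60.96972048 -37.84631533  87.20139402 -13.20451253
  77.36513765 -48.51731157] [ 0.49811723 -0.18207155  0.08565324] [-1.21236069e+02 -1.20546730e-02 -5.05962141e-02] [-0.72640235  0.20738773 -0.56158153]
```

View pics/o.png

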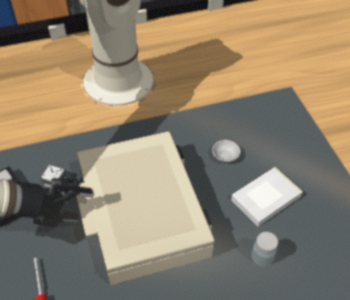

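Shut: lip z is 0.076 and the force is about zero. Backing out along the finger axis, then up.

Request:
play_rows(deltas=[[8.5,0,-1.2,0.5,0,0,0],[8.5,0,-2.8,1.4,0,0,0],[8.5,0,-4.8,2.6,0,0,0],[8.5,0,-7,4,0,0,0],[8.5,0,-9.5,5.5,0,0,0],[8.5,0,-12,7.5,0,0,0],[8.5,0,-14,9.5,0,0,0],[8.5,0,-15,12,0,0,0]])

```text
t: 20.38
eef_pos: [0.4975, -0.3332, 0.2062]
ee_rot: [-121.2, 0.0, -0.1]
wrist_force: [-0.2, -0.5, 0.1]
opening: 0.0852
```

Request:
play_rows(deltas=[[8.5,0,0,2,0,0,0],[8.5,0,0,4,0,0,0],[8.5,0,0,5,0,0,0],[8.5,0,0,5,0,0,0]])

```text
t: 20.88
eef_pos: [0.4982, -0.331, 0.2566]
ee_rot: [-121.3, -0.0, 0.0]
wrist_force: [0.2, 0.6, -0.6]
opening: 0.0846
```

```bash
python3 - <<'E'
from station import arm
import cv2
for c in("scene","top"):
    cv2.imwrite(f"pics/p_{c}.png",arm.read_camera(c))
    for t in("lid_hinge","lid_lip","scanner","motor","jar","screwdriver"):
        print(c,t,[(x["conf"],x["centre"]) for x in arm.pinpoint(t,c)[:1]])
o=arm.observe();print(o["t"],o["eef_pos"],o["wrist_force"])
E
```

```text
scene lid_hinge [(0.92, [0.4936, 0.0692, 0.0701])]
scene lid_lip [(0.66, [0.4938, -0.2129, 0.0756])]
scene scanner [(0.77, [0.4983, -0.0641, 0.0039])]
scene motor [(0.57, [0.3299, -0.2528, -0.0019])]
scene jar [(0.72, [0.7017, 0.1763, 0.005])]
scene screwdriver [(0.6, [0.6536, -0.3355, 0.0034])]
top lid_hinge [(0.92, [0.4914, 0.0732, 0.0683])]
top lid_lip [(0.7, [0.495, -0.2084, 0.0757])]
top scanner [(0.85, [0.5005, -0.054, 0.0009])]
top motor [(0.54, [0.3329, -0.2521, 0.0])]
top jar [(0.89, [0.7023, 0.1777, 0.0036])]
top screwdriver [(0.81, [0.6492, -0.3386, 0.0005])]
21.575 [ 0.49802575 -0.33124499  0.25576667] [-0.42947628 -0.24379348 -0.05036671]
```

View pics/p_scene.png

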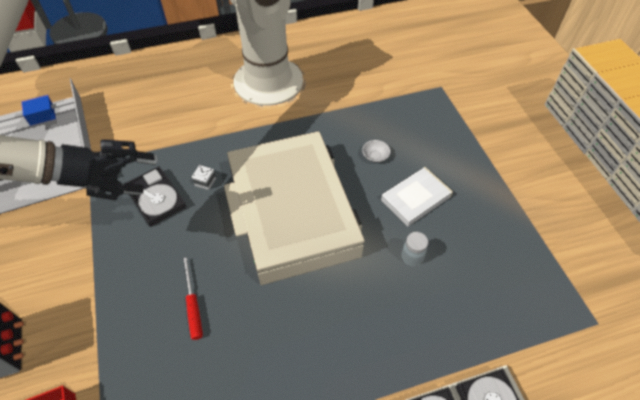

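View pics/p_top.png

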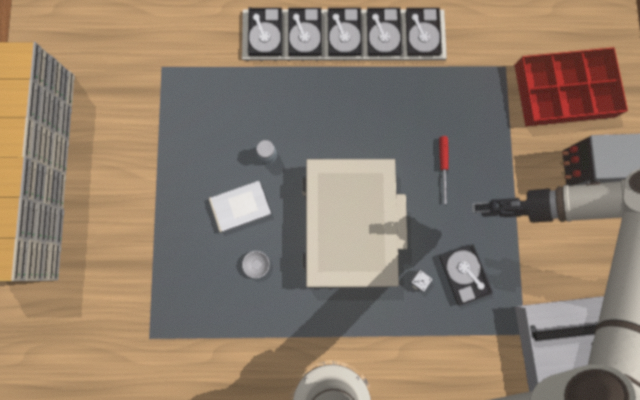

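The lid is fully shut: in the top picture the scanner covers (307–397, 160–287), with the lip at (402,222). The other things are where they were, and the arm is clear.

```bash
python3 -c "
from station import arm
print(arm.sign_off())"
```

```text
the job is handed in; nothing more can be done
None
```

The lid is fully shut, and I handed the job in at about 21.6 s of the 48 s allowed.

**What I did:** I held the jaws open on either side of the lip, so the lid was never gripped. The rear fingertip pushed it slowly past balance to about 1.5 rad. It then fell freely for roughly 1.5 s onto the front finger, which caught it at about 1.23 rad. I lowered it on that finger at about 0.2 rad/s, slower near the end, then backed the finger out from under the lip.

**Last checks:**
- **Lid:** both cameras put the lip at z ≈ 0.076 m, which is the shut height. The finger's force had dropped to about zero before I withdrew.
- **Forces:** the wrist readings I took stayed under about 3 N throughout.
- **Scanner, motor and jar:** their positions match those from before the push, within the few mm of measurement noise.
- **Screwdriver:** it matches in the scene camera. The earlier top-camera reading was a false detection, so that view has no comparison.
- **Dish and both drives:** I checked these only by eye in the pictures, and they look unmoved.
- **Board:** it is hidden under the lid, so I could not see it at the end. Nothing touched it.

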